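Index the hub carriage one notch

ROBOT

A 6-joint arm with a two-finger parallel gripper is mounted at the origin on the work surface. World frame = base frame: x ahead of the robot, y to its left, z up, the work surface at z = 0. Lengths are in mm, angles in rad, forces in N, time in s.
With the tool pointing down it reaches from about 300 to 750 mm from the base axis. Payload 8.5 kg.
Tool frame: the origin (TCP) lies midway between the tips of the shut fingers; the grasp point (between the pads) lies robot.hold_point_z behind it (robot.hold_point_z is the distance from the TCP to the grasp point, in mm); z points along the fingers, y is the line along which they close (so a half turn about z gives the same grasp; the last joint's range is limited). The gripper opens to 85 mm and grips with 20 to 120 N. Pads are 22 mm wide; open, the fingers measure 114 mm over their backs; the gripper's body (76 mm by 85 mm) begins 54 mm behind the grasp point. The pads swing forward as they close: fully open they stand 13 mm farther back than shut.
Start: joints at [0.977, 0.381, 1.297, -0, 1.464, -0.215], TCP at [203.383, 510.995, 231.322] pointing down, gripper open.
Joint ranges: [-3.11, 3.11], [-0.89, 2.33], [0.22, 2.48], [-1.42, 4.56], [0.17, 2.85], [-2.88, 2.88]. Speed limits (rad/s): [2.39, 2.39, 3.14, 3.14, 3.14, 3.14].

INTERFACE

Orientations are given as [roll, pitch, yaw] about the fixed x, y, z axes, in that order (R = Rz(yaw) Ry(pitch) Rx(roll)).
In Python, from workcell import robot gives the robot as it stands.
- The arm moves only by the tool send_rows, never from a script. Its arguments are lists of equal length, an entry for each row: "angular": the turn, a rotation vector about the tool's x, y, z in degrees, a list of three; "slide": the shift along the tool's x, y, z in m, a list of three; "gripper": the gripper command: -1 is shut, 1 is fully open, values between are in proportion. A call has 1 to 20 rows; each row is the pose to reach, as a shift and turn from the pose commanded when the call began, along the tool's axes at that moment; what a row does not reach only later rows make up. A row lasts 1/8 s, in which the tool goes at most 62.5 mm and 10.7 degrees, less where a joint would pass 70% of its speed; a pose out of reach is approached as far as the arm can. A call with a gripper value outside its range is refused whole. The fingers move at their own pace and stop on an object; "squeeze" is the grip in N (left out, the last holds). Time passes only in rows, so rows that repeat a pose let the fingers close. It gives the time, the measured TCP pose, the force, the opening and the grip force at its end, in the units of the state.
- robot.read_state(): the state, without advancing time (a new reading comes with each control period).
- robot.snapshot(name): name is "scene" or "top"; returns a dict with "img" (480x640x3 uint8, red, green, blue), "intrinsics" (3x3 intrinsics, pixels), "R" (3x3) and "t" (3): a world point X has camera coordinates R X + t. Camera axes: x right, y down, z forward; pixel columns grow to the right and rows downward; lengths in mm; the calibration is good to about 2 mm. A picture is of the moment at which its call begins. There is no depth.
- robot.sign_off(): hands the job in; it is judged then, once.
The state is a dict: "clock": time; "joints": joint angles; "qvel": joint speeds; "tau": joint torques, N m; "position": TCP position; "tcp_rot": TCP orientation; "force": force on the tool from outside, world axes, zero at the start; "moment": the same for the moment, N m; "width": opening from 0.0 (shut) to 1.0 (fully open); "grasp_force": force on a finger pad.
Only numpy, scipy, OpenCV 4.12 (cv2) and the standard library are available. Lean on these libraries where they do the work, as an engineer would, in place of code of your own. Each camera call takes 0.05 s, during which the arm holds its last target. There are 200 camera calls.

TASK

On the dividing slide with the yellow knob, pull the spring knob straight up until its pin is out of the notch, slide the carriage exactly one notch towards the red end stop, and let the knob go so that its pin drops fully home in that next notch. Leave the other slide, the one with the black knob, as it is.

Things in the scene. Friction and masses are not known exactly. Their poses are not given: they have to be found in the camera images.
- knob_grip (a point): Middle of the yellow spring knob: upright, plain, round, 28 mm in diameter, from 18 mm below to 19 mm above this point, which is 82 mm above the table when the pin is home. It stands on an arm of the blue carriage (arm top 48 mm above the table) over a 12 mm collar narrower than the knob. z is up, x points along the slide to its red end stop, y to a fixed white hub 110 mm away.
- knob (a joint): Pull of the yellow knob in m: 0 = pin home in a notch, 0.022 = pulled up to its stop. Spring and weight pull it down: about 5 N at 0, 9 N at full pull. The pin is clear of the notched bar from 0.015 on; 0.017 to 0.020 is a good pull. Let go above a notch it drops in; between notches it stays up at about 0.014.
- carriage (a joint): Carriage of the yellow-knob slide in m, growing towards its red stop. Notches at -0.035, 0 (start, 1.5 mm play), 0.035 (the next one, wanted) and 0.070. Locked while the pin is home. Pin out, it slides with about 1.5 N of friction and stays where it is left. The notches have sloping mouths: the spring draws the carriage in from up to 8 mm off.
- base: Base plate of the yellow-knob slide, 230 x 150 x 10 mm, aluminium, fixed to the table, at any yaw. Origin: centre of its underside; x points to the red end stop (a grey one at the other end; bars across the slide, tops 62 mm above the table). The hub on the carriage reaches 78 mm above the table; a loose fingertip part stands by the +y edge.
- notch_next (a point): Mouth of the next notch of the yellow-knob slide, on the dark notched bar, 34 mm above the table: one 35 mm pitch from the present notch towards the red stop. The knob must end straight above it. x points to the red stop, z up.
- spare_knob_grip (a point): Middle of the black knob of the second slide, which is the same in every other way, with its own red and grey stops. Not to be operated.
- spare_knob (a joint): Pull of the black knob in m, 0 = home. To stay there.
- spare_carriage (a joint): Carriage of the black-knob slide in m, 0 at the start. To stay there.

How it is judged:
By the outcome, as a careful person would: the job done as asked, in the order asked, and still so for the second after the job is handed in, with the robot touching nothing.
It also fails if it takes over 32 s, if anything falls off the work surface, if the arm or the gripper's body presses on something with over 40 N, if the wrist force passes 120 N, or if a joint passes its speed limit or range.

## Working session

There is one attempt and no reset: what is moved stays moved. The work goes in short steps, Python scripts to look and compute and a tool call to move; the robot and the scene stay as the last step left them, time stands still between calls to the robot, and variables do not carry over. Pictures are saved under pics/ and viewed, at most 10 in all, crops included, and the job is handed in when it is done.

Besides the shell and the picture viewer there is one more tool, called after "Call:" as name(argument=value, ...) on one line, values as JSON. send_rows: Moves the arm, as the interface text tells. Its arguments: {"type":"object","properties":{"angular":{"type":"array"},"slide":{"type":"array"},"gripper":{"type":"array"},"squeeze":{"type":"number"}},"required":["angular","slide","gripper"]}

```bash
mkdir -p pics; python3 - <<'E'
from workcell import robot
import cv2,numpy as np
print(robot.hold_point_z, robot.read_state())
for n in("scene","top"):
    s=robot.snapshot(n); cv2.imwrite(f"pics/{n}0.png",s["img"][:,:,::-1]); np.savez(f"{n}0.npz",**s)
    print(n,s["intrinsics"].tolist(),(-s["R"].T@s["t"]).round(1), s["R"].round(3).tolist())
E
```

```text
18.700000000000003 {'clock': 0.0, 'joints': array([ 9.76716526e-01,  3.81193659e-01,  1.29829356e+00,  3.66486443e-05,
        1.46357738e+00, -2.15291572e-01]), 'qvel': array([ 2.21596238e-05,  2.22566319e-03,  1.76377748e-03,  7.60814495e-04,
       -1.55974493e-03,  1.72421598e-03]), 'tau': array([ 2.57444197e-03, -4.48478043e+01, -2.31269377e+01, -1.09608200e-04,
        4.85742203e-03, -7.91092162e-06]), 'position': array([203.20491358, 510.76333138, 230.70196941]), 'tcp_rot': array([-3.14016247e+00, -3.50046590e-04,  2.76280023e+00]), 'force': array([ 0.44966675,  0.29180248, -0.0468368 ]), 'moment': array([-0.02742471,  0.04312724, -0.01266224]), 'grasp_force': 0.0, 'width': 0.9960431516341202}
scene [[513.6795526084925, 0.0, 317.8876113462508], [0.0, 513.6795526084925, 235.89270405486792], [0.0, 0.0, 1.0]] [1104.  -272.1  591.6] [[0.446, 0.895, -0.002], [0.605, -0.303, -0.736], [-0.66, 0.327, -0.676]]
top [[563.0357094425004, 0.0, 316.1735703971906], [0.0, 563.0357094425004, 236.4940492561648], [0.0, 0.0, 1.0]] [453.6  -9.5 956.7] [[-0.004, -1.0, -0.02], [-0.988, 0.007, -0.156], [0.156, 0.019, -0.988]]
```

View pics/top0.png

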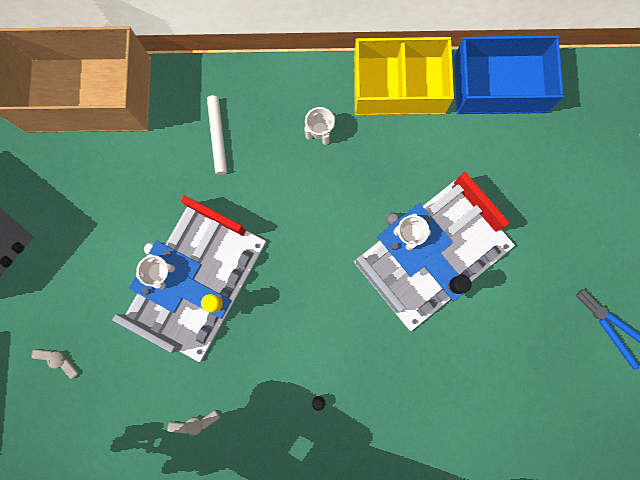

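View pics/scene0.png

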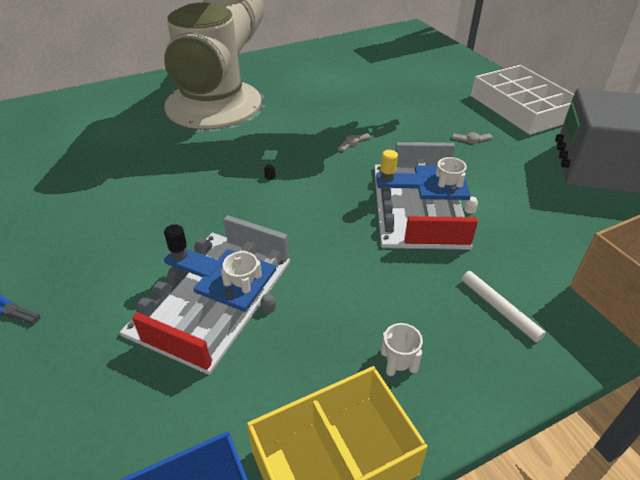

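The top view shows the yellow knob at (211,302), its hub at (152,270), its red stop at (213,215) and its grey stop at (147,333). The black-knob slide is separate, with its knob at (460,285). In the scene view the yellow knob is at (389,162) and its red stop at (440,232).

```bash
cat > h.py <<'E'
import cv2,numpy as np
def mask(s,lo,hi,roi):
    hsv=cv2.cvtColor(np.ascontiguousarray(s["img"]),cv2.COLOR_RGB2HSV); m=cv2.inRange(hsv,lo,hi)
    r=np.zeros_like(m); x0,y0,x1,y1=roi; r[y0:y1,x0:x1]=m[y0:y1,x0:x1]
    n,l,st,c=cv2.connectedComponentsWithStats(r); k=1+st[1:,4].argmax()
    return (l==k).astype(np.uint8),c[k],st[k]
def ray(s,p):
    d=s["R"].T@np.linalg.inv(s["intrinsics"])@np.array([p[0],p[1],1.]); return -s["R"].T@s["t"],d/np.linalg.norm(d)
def plane(s,p,z):
    c,d=ray(s,p); return c+d*(z-c[2])/d[2]
def tri(rs):
    A=sum(np.eye(3)-np.outer(d,d) for c,d in rs); b=sum((np.eye(3)-np.outer(d,d))@c for c,d in rs)
    X=np.linalg.solve(A,b); return X,[np.linalg.norm((np.eye(3)-np.outer(d,d))@(X-c)).round(2) for c,d in rs]
YL,YH=(22,120,80),(35,255,255)
def knob(t,s,rt=(180,280,240,325),rs=(360,135,415,185)):
    a=mask(t,YL,YH,rt); b=mask(s,YL,YH,rs)
    print("top",a[1],a[2],"scene",b[1],b[2])
    return tri([ray(t,a[1]),ray(s,b[1])])
E
python3 - <<'E'
from h import *
t=dict(np.load("top0.npz"));s=dict(np.load("scene0.npz"))
X,e=knob(t,s); print("knob",X,e, plane(t,mask(t,YL,YH,(180,280,240,325))[1],85))
m,c,st=mask(t,(0,150,80),(8,255,255),(170,185,260,245))
r=cv2.minAreaRect(cv2.findNonZero(m)); bp=cv2.boxPoints(r)
P=np.array([plane(t,p,62)[:2] for p in bp]); print("red",r,P.round(1).tolist())
for i in range(2): d=P[i+1]-P[i]; print(np.linalg.norm(d),np.degrees(np.arctan2(d[1],d[0])))
# blue carriage edges
m,c,st=mask(t,(100,130,60),(120,255,255),(120,230,240,320)); print(st)
# base plate corners by the non-green blob
h=cv2.cvtColor(t["img"],cv2.COLOR_RGB2HSV); g=cv2.inRange(h,(60,90,20),(90,255,255))
n=255-g; n=cv2.morphologyEx(n,cv2.MORPH_OPEN,np.ones((3,3)))
n2=np.zeros_like(n); n2[190:365,105:275]=n[190:365,105:275]
k=max(cv2.findContours(n2,0,2)[0],key=cv2.contourArea); print("base",cv2.minAreaRect(k),cv2.boxPoints(cv2.minAreaRect(k)).tolist())
im=cv2.resize(t["img"][190:370,105:285,::-1],(0,0),fx=3.3,fy=3.3,interpolation=2); cv2.imwrite("pics/c.png",im)
E
```

```text
top [211.51147541 302.91147541] [201 294  22  18 305] scene [388.61797753 161.48314607] [380 150  18  25 356]
knob [488.57084499 170.80259961  80.32203905] [np.float64(0.18), np.float64(0.18)] [488.29899745 169.67514246  85.        ]
red ((212.7718963623047, 215.01136779785156), (71.1518783569336, 9.10770320892334), 27.407575607299805) [[652.1, 231.6], [665.6, 225.2], [610.4, 120.7], [597.2, 127.3]]
14.923704698638268 -25.52864015722882
118.13273380541295 -117.83063777317322
[ 129  241  102   77 2528]
base ((186.54129028320312, 278.13763427734375), (105.52108001708984, 146.29367065429688), 28.300756454467773) [[105.40826416015625, 317.5275573730469], [174.76605224609375, 188.72018432617188], [267.67431640625, 238.74771118164062], [198.3165283203125, 367.5550842285156]]
```

View pics/c.png

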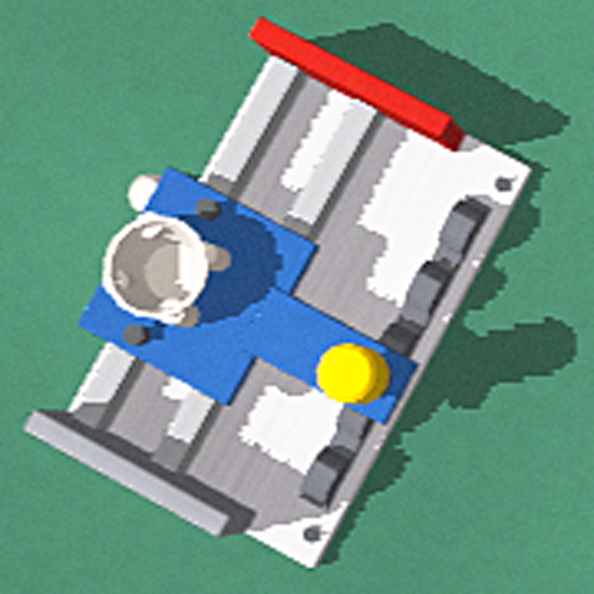

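The crop confirms the notched bar under the knob and the red stop up and to the right. Next I refine the yaw from the plate edge and grey stop, and work out the hover move.

```bash
cat >> h.py <<'E'
from scipy.spatial.transform import Rotation as Ro
def rel(st,target):
    R=Ro.from_euler("xyz",st["tcp_rot"]).as_matrix(); return R.T@(np.array(target)-st["position"])
E
python3 - <<'E'
from h import *
from workcell import robot
t=dict(np.load("top0.npz"))
def ang(a,b,z):
    d=plane(t,b,z)-plane(t,a,z); return np.degrees(np.arctan2(d[1],d[0]))
f=lambda x,y:(105+x/3.3,190+y/3.3)
print("edge",ang(f(317,568),f(530,170),10),"grey+90",ang(f(32,411),f(225,515),62)+90,"red+90",ang(f(262,20),f(452,130),62)+90)
print(rel(robot.read_state(),(488.5,170.4,140)))
E
```

```text
edge -27.56945913533953 grey+90 -27.46641596209483 red+90 -30.418470140710184
[-390.94414911 -210.64580386   90.92901062]
```

Call:
send_rows(angular=[[0,0,2],[0,0,4],[0,0,5.9],[0,0,5.9],[0,0,5.9],[0,0,5.9],[0,0,5.9],[0,0,5.9],[0,0,5.9],[0,0,5.9],[0,0,5.9],[0,0,5.9]], slide=[[-0.039,-0.021,0.005],[-0.078,-0.042,0.01],[-0.117,-0.063,0.02],[-0.156,-0.084,0.03],[-0.195,-0.105,0.04],[-0.234,-0.126,0.05],[-0.273,-0.147,0.06],[-0.312,-0.168,0.07],[-0.351,-0.19,0.08],[-0.391,-0.2106,0.09],[-0.391,-0.2106,0.091],[-0.391,-0.2106,0.091]], gripper=[0.3,0.3,0.3,0.3,0.3,0.3,0.3,0.3,0.3,0.3,0.3,0.3], squeeze=50)

```text
clock: 1.6
position: [488.2, 171.1, 140.1]
tcp_rot: [-3.141, -0.001, 2.66]
force: [0.0, 1.0, 0.4]
width: 0.65
grasp_force: 0.0
```

```bash
python3 - <<'E'
from h import *
from workcell import robot
st=robot.read_state(); print(st["clock"],st["position"],np.degrees(st["tcp_rot"]),st["width"])
print(rel(st,(488.5,170.4,63)))
s=robot.snapshot("scene"); cv2.imwrite("pics/s1.png",cv2.resize(s["img"][40:240,260:500,::-1],None,fx=3,fy=3))
E
```

```text
1.6 [488.23384726 171.06048298 140.12346705] [-1.79979590e+02 -5.51563683e-02  1.52390380e+02] 0.6504875488550909
[-0.61618565 -0.43445083 77.12306926]
```

View pics/s1.png

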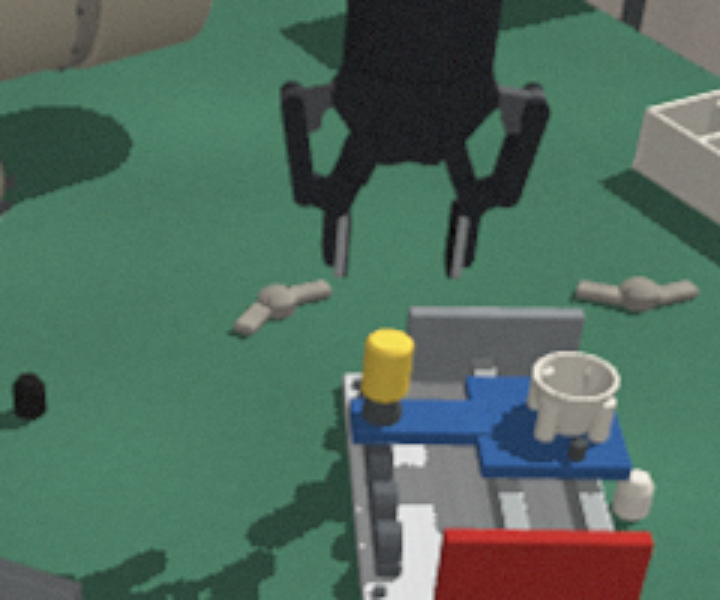

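The gripper hovers above the yellow knob, fingers either side of it (crop 335 and 460, knob at 388) and clear of the hub. Next: descend, then close.

Call:
send_rows(angular=[[0,0,0],[0,0,0],[0,0,0],[0,0,0],[0,0,0],[0,0,0],[0,0,0],[0,0,0],[0,0,0],[0,0,0],[0,0,0]], slide=[[-0.0003,0,0.02],[-0.0006,0,0.04],[-0.0006,0,0.06],[-0.0006,0,0.072],[-0.0006,0,0.077],[-0.0006,0,0.077],[-0.0006,0,0.077],[-0.0006,0,0.077],[-0.0006,0,0.077],[-0.0006,0,0.077],[-0.0006,0,0.077]], gripper=[0.3,0.3,0.3,0.3,0.3,0.3,-1,-1,-1,-1,-1], squeeze=50)

```text
clock: 3.02
position: [489.9, 170.7, 64.0]
tcp_rot: [3.14, 0.001, 2.66]
force: [0.5, 1.9, 6.5]
width: 0.315
grasp_force: 49.2
```

```bash
python3 - <<'E'
from h import *
from workcell import robot
st=robot.read_state(); print(st["clock"],st["position"],np.degrees(st["tcp_rot"]),st["width"],st["force"],st["grasp_force"])
for n in("scene","top"):
    s=robot.snapshot(n); np.savez(f"{n}2.npz",**s)
E
```

```text
3.025 [489.91550027 170.72206937  64.04958609] [1.79916322e+02 8.58098281e-02 1.52393119e+02] 0.3149582192610593 [0.4567952  1.88072307 6.50525398] 49.2412028030958
```

Call:
send_rows(angular=[[0,0,0],[0,0,0],[0,0,0],[0,0,0],[0,0,0],[0,0,0],[0,0,0]], slide=[[0,0,-0.004],[0,0,-0.008],[0,0,-0.012],[0,0,-0.016],[0,0,-0.0185],[0,0,-0.0185],[0,0,-0.0185]], gripper=[-1,-1,-1,-1,-1,-1,-1])

```text
clock: 4.0
position: [489.5, 170.9, 81.2]
tcp_rot: [3.141, -0.001, 2.66]
force: [4.8, 5.6, -7.5]
width: 0.306
grasp_force: 49.6
```

```bash
python3 - <<'E'
from h import *
from workcell import robot
st=robot.read_state(); print(st["clock"],st["position"],st["width"],st["force"],st["grasp_force"])
s=robot.snapshot("scene"); cv2.imwrite("pics/s3.png",cv2.resize(s["img"][100:240,330:500,::-1],None,fx=4,fy=4))
s0=dict(np.load("scene0.npz")); 
for q in(s0,dict(np.load("scene2.npz")),s): print(mask(q,YL,YH,(360,125,415,185))[1:])
E
```

```text
4.0 [489.47048625 170.87110686  81.15130791] 0.30642765766121066 [ 4.84470085  5.63514643 -7.48968872] 49.609968563891016
(array([388.61797753, 161.48314607]), array([380, 150,  18,  25, 356], dtype=int32))
(array([388.77966102, 161.56779661]), array([381, 150,  17,  25, 354], dtype=int32))
(array([389.76271186, 152.94067797]), array([382, 141,  17,  25, 354], dtype=int32))
```

View pics/s3.png

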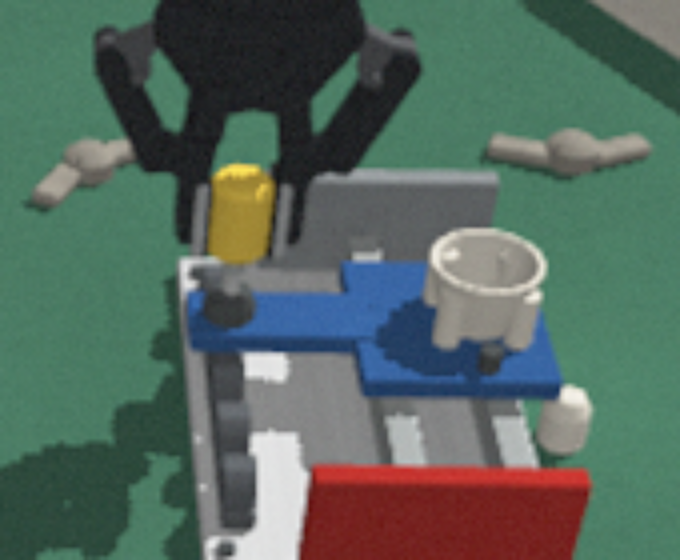

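The knob is up about 18.5 mm (8.6 px), with the fingers holding it and the carriage in place. Now the 35 mm slide along −tool x.

Call:
send_rows(angular=[[0,0,0],[0,0,0],[0,0,0],[0,0,0],[0,0,0],[0,0,0],[0,0,0],[0,0,0],[0,0,0],[0,0,0]], slide=[[-0.003,0,0],[-0.008,0,0],[-0.013,0,0],[-0.018,0,0],[-0.023,0,0],[-0.028,0,0],[-0.032,0,0],[-0.035,0,0],[-0.035,0,0],[-0.035,0,0]], gripper=[-1,-1,-1,-1,-1,-1,-1,-1,-1,-1])

```text
clock: 5.3
position: [519.9, 154.6, 80.8]
tcp_rot: [-3.142, -0.002, 2.66]
force: [3.1, 4.3, -8.5]
width: 0.312
grasp_force: 49.7
```

```bash
python3 - <<'E'
from h import *
from workcell import robot
st=robot.read_state(); print(st["clock"],st["position"],st["width"],st["force"],st["grasp_force"])
d=st["position"]-np.array([489.5,170.9,81.2]); a=np.radians(-27.6); print("along",d[0]*np.cos(a)+d[1]*np.sin(a),"across",-d[0]*np.sin(a)+d[1]*np.cos(a))
s=robot.snapshot("scene"); cv2.imwrite("pics/s4.png",cv2.resize(s["img"][100:240,330:500,::-1],None,fx=4,fy=4))
E
```

```text
5.3 [519.93275873 154.64269461  80.82119469] 0.3121937457396122 [ 3.11573246  4.26420642 -8.46272504] 49.6703585103387
along 34.5015648398706 across -0.30790576962730576
```

View pics/s4.png

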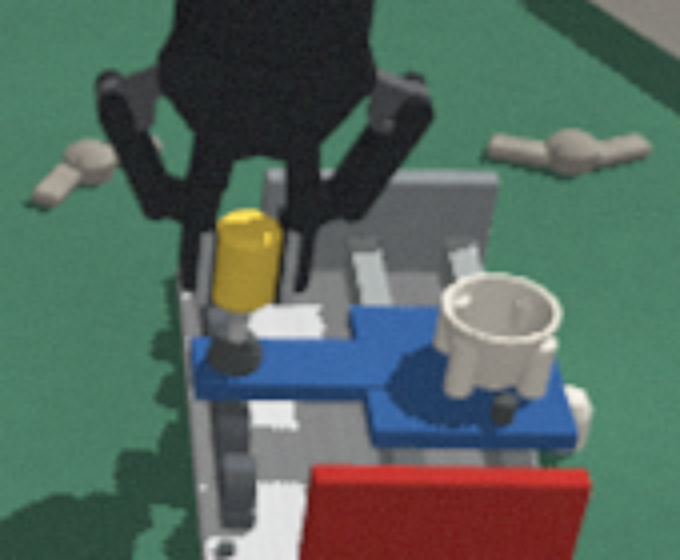

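The carriage has moved one pitch towards the red stop with the knob still up. Let go, then retreat straight up.

Call:
send_rows(angular=[[0,0,0],[0,0,0],[0,0,0],[0,0,0],[0,0,0],[0,0,0],[0,0,0],[0,0,0],[0,0,0]], slide=[[0,0,0],[0,0,0],[0,0,0],[0,0,0],[0,0,-0.02],[0,0,-0.05],[0,0,-0.08],[0,0,-0.1],[0,0,-0.1]], gripper=[0.3,0.3,0.3,0.3,0.3,0.3,0.3,0.3,0.3])

```text
clock: 6.48
position: [520.8, 154.3, 183.0]
tcp_rot: [3.14, 0.003, 2.66]
force: [-0.2, 0.4, -0.2]
width: 0.649
grasp_force: 0.0
```

```bash
python3 - <<'E'
from h import *
from workcell import robot
st=robot.read_state(); print(st["clock"],st["position"],st["width"],st["force"],st["grasp_force"])
s=robot.snapshot("scene"); cv2.imwrite("pics/s5.png",cv2.resize(s["img"][100:240,330:500,::-1],None,fx=4,fy=4))
s0=dict(np.load("scene0.npz"))
X=plane(s0,mask(s0,YL,YH,(360,125,415,185))[1],82); Y=plane(s,mask(s,YL,YH,(360,125,415,200))[1],82)
d=Y-X; a=np.radians(-27.6); print(mask(s,YL,YH,(360,125,415,200))[1:],"along",d[0]*np.cos(a)+d[1]*np.sin(a),"across",-d[0]*np.sin(a)+d[1]*np.cos(a))
E
```

```text
6.475 [520.83684326 154.25749324 182.95897639] 0.6490497131829319 [-0.20329874  0.37504569 -0.24897705] 0.0
(array([389.99459459, 172.92162162]), array([381, 161,  19,  25, 370], dtype=int32)) along 33.96683754837952 across -0.4356748048756085
```

View pics/s5.png

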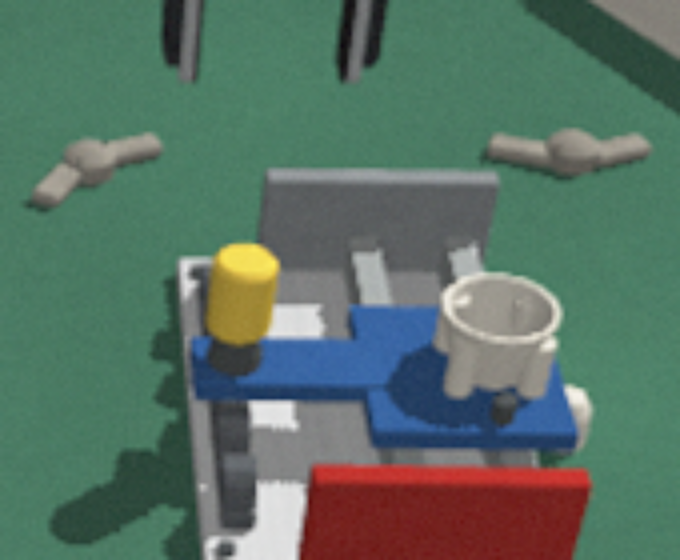

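The knob sits low on its collar again, 34 mm along from where it started (within camera error of one pitch). The pin is home and the gripper is clear.

```bash
python3 -c "
from workcell import robot
print(robot.sign_off())"
```

```text
the job is handed in; nothing more can be done
None
```

The job is handed in: the yellow-knob carriage is one notch nearer its red stop, the last picture shows its pin dropped home, and the arm never went near the black-knob slide.

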